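# Cam-clamp the sleeve that fits the gauge pin

### The arm

A 6-joint arm with a two-finger parallel gripper is mounted at the origin on a cart in front of the work surface, level with it; the furniture and walls round the work are solid. World frame = base frame: x ahead of the robot, y to its left, z up, the work surface at z = 0. Lengths are in mm, angles in degrees, forces in N, time in s.
With the tool pointing down it reaches from about 350 to 850 mm from the base axis. Payload 8.1 kg.
Tool frame: the origin (TCP) lies at the very end of the fingers, on their centre line; the grasp point (between the pads) lies 19 mm behind it; z points along the fingers, y is the line along which they close (so a half turn about z gives the same grasp; the last joint's range is limited). The gripper opens to 85 mm and grips with 20 to 120 N. Pads are 22 mm wide; open, the fingers measure 114 mm over their backs; the gripper's body (76 mm by 85 mm) begins 54 mm behind the grasp point. The pads swing forward as they close: fully open they stand 13 mm farther back than shut.
Start: joints at [65.81, 7.471, 85.268, -0, 87.261, -4.893], TCP at [198.26, 566.302, 231.292] pointing down, gripper open.
Joint ranges: [-169.43, 169.43], [-51.17, 129.36], [1.28, 143.12], [-76.62, 256.62], [0, 156.53], [-152.29, 152.29]. Speed limits (degrees/s): [136.94, 136.94, 159.86, 180, 180, 180].

### API

Orientations are given as [roll, pitch, yaw] about the fixed x, y, z axes, in that order (R = Rz(yaw) Ry(pitch) Rx(roll)).
In Python, from bench import * gives the robot as it stands.
- The arm moves only by the tool play_rows, never from a script. Its argument "increments" is a list of rows, each a list of 3 entries, a list of its own where there are three numbers: the gripper's target within -1 to 1 (fully open at 1, half-way at 0, shut at -1), then the shift along the tool's x, y, z in mm, then the turn about the tool's z in rad. A call has 1 to 12 rows; each row shifts and turns the commanded pose from where the row before left it, along the tool's axes as they then stand; what a row does not reach is not made up. A row lasts 1/12 s, in which the tool goes at most 41.7 mm and 7.16 degrees, less where a joint would pass 70% of its speed; a pose out of reach is approached as far as the arm can. A call is refused whole if a number of a shift passes 41.7 or a number of a turn 0.125, either way. A call with a gripper value outside its range is refused whole. The fingers move at their own pace and stop on an object; "force" is the grip in N (left out, the last holds). Time passes only in rows, so rows that do not move let the fingers close. It gives the time, the measured TCP pose, the force, the opening and the grip force at its end, in the units of the state.
- sense(): the state, without advancing time (a new reading comes with each control period).
- snapshot(name): name is "side" or "top"; returns a dict with "color" (400x640x3 uint8, red, green, blue), "intrinsics" (3x3 intrinsics, pixels), "k1" (the pictures are not rectified: a ray, as slopes to the right and down, at radius r is drawn at 1 + k1 r^2 times it, then the intrinsics apply), "world_from_camera" (4x4, takes a point from camera to world coordinates). Camera axes: x right, y down, z forward; pixel columns grow to the right and rows downward; lengths in mm; the calibration is good to about 2 mm. A picture is of the moment at which its call begins. There is no depth.
- hand_in(): hands the job in; it is judged then, once.
Trained networks look in a picture, given as the dict that the camera call returned (one of the last four; its "shot" number tells which), for a name from the list of things; names that differ only in an ending like _2 or _b are one class to them, and where a whole thing is asked for, a point or a joint stands for the part that bears it (a point fixed in the world has none). Each returns a list of dicts, best first, with "p" (0 to 1); they miss things now and then, are a little off and sometimes report something else, mostly with a low value. They report only what shows in the picture. A call takes as long as a camera call.
- find_in(query, picture): "xyz" ([x, y, z] in mm, in the coordinates of the camera as it stood for that picture, good to about 4 mm: the middle of the surface that is visible of it).
- regions_of(query, picture): "mask" (400x640 bool, what is visible of it).
- pinpoint(query, picture): "xyz" ([x, y, z] in mm, in the coordinates of the camera as it stood for that picture, good to about 4 mm: a listed point, or the origin of a listed thing).
The state is a dict: "time": time; "joint_pos": joint angles; "qd": joint speeds; "joint_efforts": joint torques, N m; "tool_pos": TCP position; "tcp_rot": TCP orientation; "ft_force": force on the tool from outside, world axes, zero at the start; "wrist_torque": the same for the moment, N m; "finger_gap": finger opening in mm; "grip_force": force on a finger pad.
Only numpy, scipy, OpenCV 4.12 (cv2) and the standard library are available. Lean on these libraries where they do the work, as an engineer would, in place of code of your own. Each camera call takes 0.05 s, during which the arm holds its last target. There are 200 camera calls.

### The job

Of the three standing sleeves, slide the one whose bore is a close fit for the upright gauge pin of the clamp fixture all the way down onto the pin and let go of it; leave the other two sleeves standing where they are and do not disturb the tools and hardware lying about. Then swing the cam lever by its upright handle to the cam's highest lift, where the lever points straight away from the pin and the cam presses hardest on the sleeve. The lever springs back if let go, so the program finishes while still gripping the handle and keeping the lever motionless there.

Things in the scene. Friction and masses are not known exactly. Their poses are not given: they have to be found in the camera images.
- fixture: Cam clamp fixed on the bench: an aluminium base plate 110 (its x) x 160 (its y) x 14 mm. Origin: centre of the plate's underside. On its y axis stand the gauge pin (y = +40 mm) and the eccentric cam with its lever (pivot at y = -11.5 mm). z is up. It does not move in a run; its place and yaw (within 0.35 rad of the base frame) vary.
- gauge_pin: Upright steel gauge pin, 20 mm diameter, 38 mm tall, its top 9 mm tapered to 11 mm diameter. Origin: its foot on its axis, at the plate's top, 14 mm above the bench. It is spring-backed: it yields up to 6 mm along the fixture's +y when the cam presses a sleeve against it (about 10 N at the highest lift).
- pin_seat (a point): Foot of the gauge pin, same point as its origin: where the centre of the sleeve's underside belongs.
- cam_pivot (a point): Point on the vertical pivot axis of the cam lever, 37 mm above the bench (top of the lever bar). The lever bar is 16 mm wide and 8 mm thick and reaches 109 mm from here; under it is the cam, a steel disc of 52 mm diameter set 10 mm off-centre to the side opposite the lever, 15 to 29 mm above the bench.
- cam_lever (a joint): Cam lever angle, rad, 0 to 2.2, growing counter-clockwise from above. At 0 (start) the lever points along the fixture's -x and the cam is some 5 mm clear of a sleeve on the pin. At 1.571 it points along the fixture's -y, straight away from the pin: highest lift, 10 mm more; beyond it the lift drops and no stop marks the peak. A spring drives it to 0 (about 3.5 N at the handle at the peak).
- cam_handle: Upright black round handle at the end of the lever, 18 mm diameter, 54 mm tall (top 91 mm above the bench), 100 mm from the pivot axis. Origin: centre of its foot, 37 mm above the bench. It is carried by the lever and revolves freely about its own upright axis, so it can be gripped without turning the hand; its own yaw means nothing.
- sleeve_middle: Steel sleeve standing on end, outside diameter 40 mm, 60 mm tall, bore 23 mm: the one that fits the 20 mm pin. Origin: centre of its underside. The bore goes right through, along z.
- sleeve_narrow: Steel sleeve, same outside (40 mm diameter, 60 mm tall), bore only 15 mm: too tight for the pin. Origin: centre of its underside.
- sleeve_wide: Steel sleeve, same outside (40 mm diameter, 60 mm tall), bore 31 mm: far too loose for the pin. Origin: centre of its underside.
- bench_screwdriver: Yellow-handled screwdriver, 170 mm, lying near the bench's front. Bystander.
- loose_bolt: Steel hex bolt, 90 mm, lying near the bench's front. Bystander.
- punch: Steel pin punch, 130 mm, lying at the right front. Bystander.

How it is judged:
By the outcome, as a careful person would: the job done as asked, in the order asked, and still so for the second after the job is handed in, while the arm keeps its last pose, push and grip.
It also fails if it takes over 58 s, if anything falls off the work surface, if the arm or the gripper's body presses on something with over 40 N, if the wrist force passes 120 N, or if a joint passes its speed limit or range.

## Working session

There is one attempt and no reset: what is moved stays moved. The work goes in short steps, Python scripts to look and compute and a tool call to move; the robot and the scene stay as the last step left them, time stands still between calls to the robot, and variables do not carry over. Pictures are saved under pics/ and viewed, at most 10 in all, crops included, and the job is handed in when it is done.

Besides the shell and the picture viewer there is one more tool, called after "Emit:" by a JSON object that holds its "method" and its "body", one argument or row to a line. play_rows: Moves the arm, as the interface text tells. Its arguments: {"type":"object","properties":{"increments":{"type":"array","items":{"type":"array"}},"force":{"type":"number"}},"required":["increments"]}

```bash
mkdir -p pics; ls; cat > h.py <<'E'
from bench import *
import numpy as np, cv2
def w(pic,p): return (pic["world_from_camera"]@np.r_[p,1])[:3].round(1)
def save(pic,n): cv2.imwrite(f"pics/{n}.png",pic["color"][:,:,::-1])
def proj(pic,P):
    c=np.linalg.inv(pic["world_from_camera"])@np.r_[P,1]; s=c[:2]/c[2]; s=s*(1+pic["k1"]*(s@s)); K=pic["intrinsics"]
    return K[:2,:2]@s+K[:2,2]
def ray(pic,uv,z):
    K=np.array(pic["intrinsics"]);d=np.linalg.solve(K[:2,:2],np.array(uv,float)-K[:2,2]);s=d.copy()
    for _ in range(20): s=d/(1+pic["k1"]*(s@s))
    T=pic["world_from_camera"];v=T[:3,:3]@np.r_[s,1];o=T[:3,3]
    return (o+v*(z-o[2])/v[2]).round(1)
E
python3 - <<'E'
from h import *
s=sense();print({k:np.round(s[k],2) for k in("time","tool_pos","tcp_rot","finger_gap")})
for n in("top","side"):
    p=snapshot(n);save(p,n+"0");print(n,p["world_from_camera"][:3].round(2).tolist())
    for q in("pin_seat","cam_pivot","cam_handle","gauge_pin","fixture","sleeve_middle","sleeve_narrow","sleeve_wide"):
        print(q,[(round(r["p"],2),w(p,r["xyz"]).tolist()) for r in pinpoint(q,p)[:3]])
E
```

```text
pics
{'time': np.float64(0.0), 'tool_pos': array([198.  , 565.77, 230.22]), 'tcp_rot': array([-1.7989e+02, -1.0000e-02,  1.6070e+02]), 'finger_gap': np.float64(85.31)}
top [[-0.01, -0.98, 0.18, 232.21], [-1.0, 0.01, -0.01, 72.28], [0.0, -0.18, -0.98, 1362.66]]
pin_seat [(0.73, [561.3, -180.6, 37.6]), (0.46, [573.1, -126.6, 13.5])]
cam_pivot [(0.98, [562.1, -179.6, 38.7])]
cam_handle []
gauge_pin [(0.58, [571.9, -131.5, 13.2])]
fixture [(0.98, [562.8, -171.7, 1.2])]
sleeve_middle [(0.69, [396.6, 44.9, 2.4]), (0.52, [499.0, 358.6, -3.6])]
sleeve_narrow [(0.56, [381.3, 223.4, -0.5]), (0.54, [496.4, 140.4, 0.8]), (0.29, [513.5, 234.0, 0.4])]
sleeve_wide [(0.68, [512.8, 234.9, 1.3])]
side [[0.87, -0.17, 0.46, 35.2], [-0.49, -0.32, 0.81, -756.09], [0.01, -0.93, -0.36, 424.91]]
pin_seat [(0.51, [574.4, -131.7, 12.4])]
cam_pivot [(0.74, [565.6, -183.1, 39.5]), (0.6, [380.7, 215.1, -0.7])]
cam_handle [(0.61, [465.8, -171.3, 37.4])]
gauge_pin [(0.46, [569.7, -132.4, 15.2])]
fixture [(0.97, [567.8, -172.8, 1.9])]
sleeve_middle []
sleeve_narrow [(0.57, [396.0, 42.8, -1.5]), (0.56, [496.1, 135.0, 0.9])]
sleeve_wide [(0.8, [509.7, 236.1, 0.7]), (0.54, [501.9, 348.8, 5.5])]
```

View pics/top0.png

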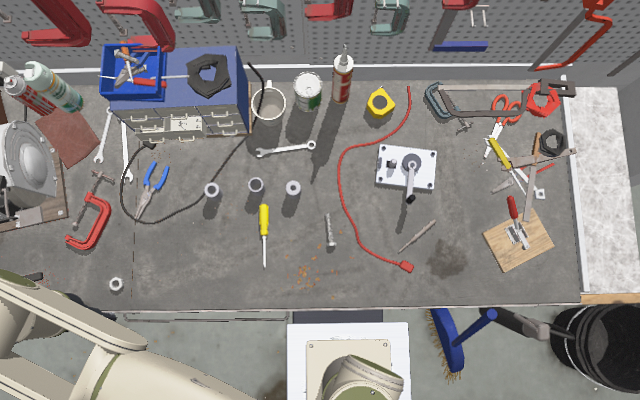

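View pics/side0.png

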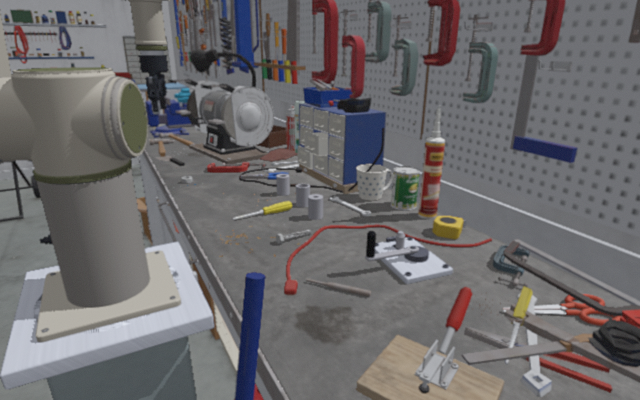

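The top view shows three sleeves at about (211,190), (256,185) and (293,188). The pin is at (391,163), the pivot at (411,164) and the handle at (409,199). Next I enlarge the sleeves to compare bores.

```bash
python3 - <<'E'
from h import *
p=snapshot("top");c=p["color"][:,:,::-1]
a=[cv2.resize(c[175:205,x-15:x+15],(260,260),interpolation=cv2.INTER_CUBIC) for x in(211,256,293)]
f=cv2.resize(c[135:210,365:445],(640,300*2)[:2] and (320,300),interpolation=cv2.INTER_CUBIC)
img=np.zeros((570,780,3),np.uint8);img[:260]=np.hstack(a);img[265:565,:320]=f;cv2.imwrite("pics/crop.png",img)
g=cv2.cvtColor(p["color"],cv2.COLOR_RGB2GRAY)
for x in(211,256,293):
    print(x);print(g[180:192,x-9:x+10])
for q in("sleeve_middle","sleeve_narrow","sleeve_wide"):
    for r in regions_of(q,p)[:4]:
        v,u=np.nonzero(r["mask"]);print(q,round(r["p"],2),u.min(),u.max(),v.min(),v.max(),len(u))
E
```

```text
211
[[124 125 128 134 138 138 137 139 123  73  64  72 113 132 132 130 136 138
  136]
 [130 133 135 138 140 137 135 125  97  64  68 105 132 129 130 132 134 137
  134]
 [134 136 137 137 140 135 127 122 135 143 157 162 152 139 131 134 136 134
  133]
 [135 137 138 136 142 162 170 179 212 219 224 211 201 184 151 132 135 130
  128]
 [139 142 143 140 162 209 226 224 223 218 217 222 222 220 196 154 130 130
  127]
 [140 144 145 157 194 220 219 201 187 178 172 195 207 221 220 201 154 135
  134]
 [142 143 151 188 220 215 185 118  77  81  92 115 158 208 220 218 186 136
  135]
 [141 137 156 212 220 196 116  75  83  86  90  89 102 168 220 220 195 142
  136]
 [140 135 161 221 217 171  77  81  86  86  89  90  89 140 204 221 199 144
  139]
 [141 147 181 220 211 159  79  84  84  84  86  89  88 117 181 220 195 131
  129]
 [137 143 178 217 209 160  92  85  85  85  82  87  84 121 189 222 193 121
  120]
 [139 127 153 221 217 187 108  86  86  86  86  87  87 148 214 222 186 105
  108]]
256
[[146 131 154 195 169 103  77  83  87  88  87  94 127 200 197 147 132 134
  135]
 [151 146 196 183 105  77  83  86  88 
[... 1245 characters left out ...]
88 142 135
  137]
 [131 130 193 217 215 218 208 160 129 130 152 195 216 218 219 217 169 136
  138]
 [137 136 192 216 215 220 169  95  82  88  84 145 205 219 218 223 174 134
  143]
 [137 134 193 215 214 219 151  76  84  90  91 115 194 216 215 221 173 137
  140]
 [133 148 197 215 214 219 151  75  84  89  89 103 190 218 214 219 172 136
  139]
 [134 141 196 215 213 215 194 122  77  80 104 148 201 216 215 217 155 121
  134]
 [136 129 180 209 212 214 225 193 145 162 178 204 216 214 217 199 137 120
  134]
 [138 133 149 196 212 212 213 218 209 221 222 213 215 217 212 163 104 116
  133]]
sleeve_middle 0.66 205 222 184 200 211
sleeve_narrow 0.57 285 300 181 198 216
sleeve_wide 0.49 248 264 178 196 193
```

View pics/crop.png

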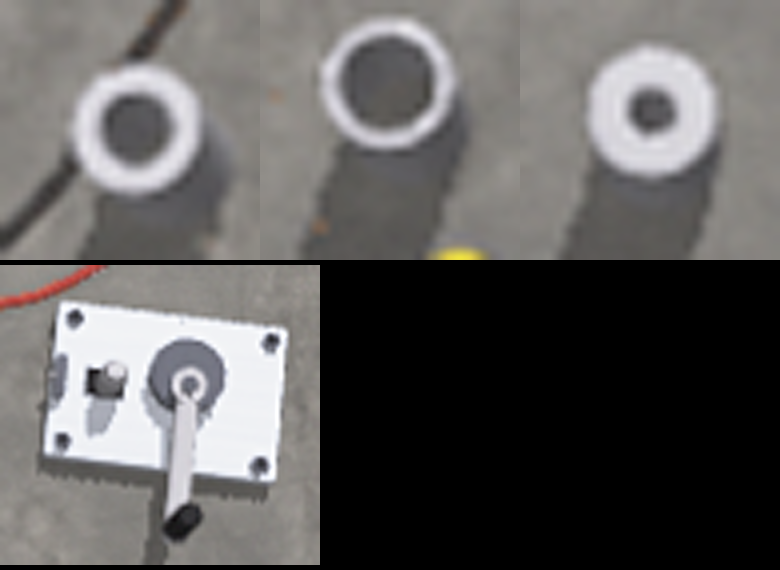

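The enlargement confirms it. The left sleeve, at (211,190), has the medium bore, the centre one is wide and the right one is narrow. Next I work out the geometry.

```bash
python3 - <<'E'
from h import *
p=snapshot("top")
sl=ray(p,(211.2,189.3),60);print("sleeve",sl, "pin",ray(p,(393.5,160.5),52),"pivot",ray(p,(411.6,164.2),42))
C=np.array([[62,37],[287,63],[276,217],[44,192]])/4+[364.6,134.6]
W=np.array([ray(p,c,14) for c in C]);print(W,W.mean(0))
# corners TL=(+x,+y),TR=(+x,-y),BR=(-x,-y),BL=(-x,+y)
M=np.array([[55,80],[55,-80],[-55,-80],[-55,80]]);D=W[:,:2]-W[:,:2].mean(0)
yaw=np.arctan2((M[:,0]*D[:,1]-M[:,1]*D[:,0]).sum(),(M*D).sum());c,s=np.cos(yaw),np.sin(yaw);R=np.array([[c,-s],[s,c]])
f=W[:,:2].mean(0);print("yaw",np.degrees(yaw),"res",(D-M@R.T).round(1).tolist())
for n,v in(("pin",(0,40)),("pivot",(0,-11.5)),("h0",(-100,-11.5)),("hpk",(0,-111.5))):print(n,(f+R@v).round(1))
s=snapshot("side")
for pic in (p,s):
  for q in("sleeve_middle","sleeve_wide","sleeve_narrow"):
    for r in find_in(q,pic)[:3]:print(q,round(r["p"],2),w(pic,r["xyz"]))
for z in(0,60):print(proj(s,[*sl[:2],z]))
E
```

```text
sleeve [499.3 353.9  60. ] pin [ 572.6 -129.3   52. ] pivot [ 564.4 -179.2   42. ]
[[ 630.5 -100.    14. ]
 [ 610.  -255.2   14. ]
 [ 501.5 -241.4   14. ]
 [ 521.1  -83.7   14. ]] [ 565.775 -170.075   14.   ]
yaw -7.485066716394814 res [[-0.2, -2.1], [0.1, 1.4], [0.7, 0.8], [-0.6, -0.1]]
pin [ 571.  -130.4]
pivot [ 564.3 -181.5]
h0 [ 465.1 -168.5]
hpk [ 551.3 -280.6]
sleeve_middle 0.73 [496.5 354.   51. ]
sleeve_wide 0.44 [512.  238.   46.7]
sleeve_narrow 0.64 [494.  138.5  63.4]
sleeve_middle 0.57 [ 524.2 -179.5   31.7]
sleeve_middle 0.56 [494.5 333.3  33.5]
sleeve_wide 0.59 [502.2 219.5  40.7]
sleeve_wide 0.47 [490.  118.8  35.8]
sleeve_narrow 0.81 [488.3 121.9  36.2]
[282.64157036 192.87576061]
[282.09058118 174.51421836]
```

Emit:
{"method": "play_rows", "body": {
  "increments": [
    [1, [-29.5, -8.4, 8], 0],
    [1, [-29.5, -8.4, 8], 0],
    [1, [-29.5, -8.4, 8], 0],
    [1, [-29.5, -8.4, 8], 0],
    [1, [-29.5, -8.4, 8], 0],
    [1, [-29.5, -8.4, 8], 0],
    [1, [-29.5, -8.4, 8], 0],
    [1, [-29.5, -8.4, 8], 0],
    [1, [-29.5, -8.4, 8], 0],
    [1, [-29.5, -8.4, 8], 0],
    [1, [-29.5, -8.4, 8], 0],
    [1, [-29.5, -8.4, 8], 0]
  ],
  "force": 60
}}

```text
time: 2.5
tool_pos: [500.2, 353.1, 135.0]
tcp_rot: [180.0, 0.0, 160.7]
ft_force: [0.9, 1.6, -0.5]
finger_gap: 85.3
grip_force: 0.0
```

```bash
cat >> h.py <<'E'
from scipy.spatial.transform import Rotation as Ro
def go(P,yaw=None):
    s=sense();R=Ro.from_euler("xyz",s["tcp_rot"],degrees=True).as_matrix()
    print("t",round(s["time"],2),"pos",np.round(s["tool_pos"],1),"rpy",np.round(s["tcp_rot"],1),"gap",round(float(s["finger_gap"]),1),"grip",np.round(s["grip_force"],1),"F",np.round(s["ft_force"],1))
    print("tool delta to",P,(R.T@(np.array(P)-s["tool_pos"])).round(1), "turn",None if yaw is None else np.round(-np.radians((yaw-s["tcp_rot"][2]+90)%180-90),3))
E
python3 - <<'E'
from h import *
go([499,354,22])
p=snapshot("side");save(p,"s1")
for q in ("top","side"):
    p=snapshot(q)
    print([(round(r["p"],2),w(p,r["xyz"])) for r in pinpoint("sleeve_middle",p)])
E
```

```text
t 2.5 pos [500.2 353.1 135. ] rpy [180.    0.  160.7] gap 85.3 grip 0.0 F [ 0.9  1.6 -0.5]
tool delta to [499, 354, 22] [  1.4   0.4 113. ] turn None
[(0.68, array([499.1, 136.7,   1.3]))]
[(0.51, array([500.6, 349.4,   0.8])), (0.47, array([ 372.2, -196.4,   -1.7]))]
```

Emit:
{"method": "play_rows", "body": {
  "increments": [
    [1, [0.4, 0, 12], 0],
    [1, [0, 0, 15], 0],
    [1, [0, 0, 15], 0],
    [1, [0, 0, 15], 0],
    [1, [0, 0, 15], 0],
    [1, [0, 0, 15], 0],
    [1, [0, 0, 12], 0],
    [1, [0, 0, 8], 0],
    [1, [0, 0, 5], 0],
    [1, [0, 0, 0], 0],
    [-1, [0, 0, 0], 0],
    [-1, [0, 0, 0], 0]
  ]
}}

```text
time: 3.75
tool_pos: [499.3, 354.8, 24.3]
tcp_rot: [179.9, 0.1, 160.7]
ft_force: [0.0, 0.2, -0.8]
finger_gap: 63.7
grip_force: 0.0
```

Emit:
{"method": "play_rows", "body": {
  "increments": [
    [-1, [0, 0, 0], 0],
    [-1, [0, 0, 0], 0],
    [-1, [0, 0, 0], 0],
    [-1, [0, 0, 0], 0],
    [-1, [0, 0, 0], 0],
    [-1, [0, 0, 0], 0],
    [-1, [0, 0, 0], 0],
    [-1, [0, 0, 0], 0]
  ]
}}

```text
time: 4.42
tool_pos: [499.6, 354.7, 24.6]
tcp_rot: [179.9, 0.1, 160.7]
ft_force: [-1.3, -1.6, 6.0]
finger_gap: 38.8
grip_force: 60.8
```

Emit:
{"method": "play_rows", "body": {
  "increments": [
    [-1, [0, 0, -4], 0],
    [-1, [0, 0, -9], 0.12],
    [-1, [0, 0, -11], 0.124],
    [-1, [0, 0, -11], 0.124],
    [-1, [0, 0, -11], 0.124],
    [-1, [0, 0, -11], 0.124],
    [-1, [0, 0, -11], 0.124],
    [-1, [0, 0, -11], 0.124],
    [-1, [0, 0, -11], 0.124],
    [-1, [0, 0, -11], 0.124],
    [-1, [0, 0, -10], 0.124],
    [-1, [0, 0, -5], 0.124]
  ]
}}

```text
time: 5.42
tool_pos: [499.0, 354.5, 140.8]
tcp_rot: [179.9, -0.0, 82.4]
ft_force: [0.0, 0.1, -0.5]
finger_gap: 39.0
grip_force: 60.4
```

```bash
python3 - <<'E'
from h import *
go([571.5,-130.2,141],82.5)
E
```

```text
t 5.42 pos [499.  354.5 140.8] rpy [179.9  -0.   82.4] gap 39.0 grip 60.4 F [ 0.   0.1 -0.5]
tool delta to [571.5, -130.2, 141] [-470.9  135.7   -0.5] turn -0.001
```

Emit:
{"method": "play_rows", "body": {
  "increments": [
    [-1, [-20, 5.8, 0], 0],
    [-1, [-35, 10.1, 0], 0],
    [-1, [-39, 11.2, 0], 0],
    [-1, [-39, 11.2, 0], 0],
    [-1, [-39, 11.2, 0], 0],
    [-1, [-39, 11.2, 0], 0],
    [-1, [-39, 11.2, 0], 0],
    [-1, [-39, 11.2, 0], 0],
    [-1, [-39, 11.2, 0], 0],
    [-1, [-39, 11.2, 0], 0],
    [-1, [-39, 11.2, 0], 0],
    [-1, [-30, 8.6, 0], 0]
  ]
}}

```text
time: 6.42
tool_pos: [567.9, -97.1, 139.3]
tcp_rot: [-180.0, 0.0, 82.7]
ft_force: [0.2, -0.0, -1.7]
finger_gap: 38.8
grip_force: 60.5
```

Emit:
{"method": "play_rows", "body": {
  "increments": [
    [-1, [-24, 7, 0], 0],
    [-1, [-11, 3.5, 0], 0],
    [-1, [0, 0, 0], 0],
    [-1, [0, 0, 0], 0]
  ]
}}

```text
time: 6.75
tool_pos: [573.9, -129.9, 139.0]
tcp_rot: [-180.0, -0.0, 82.7]
ft_force: [1.2, 0.7, -1.6]
finger_gap: 39.2
grip_force: 60.5
```

```bash
python3 - <<'E'
from h import *
go([571.5,-130.2,141],82.5)
p=snapshot("side");t=snapshot("top")
a=cv2.resize(p["color"][170:300,330:470],(560,520),interpolation=cv2.INTER_CUBIC)
b=cv2.resize(t["color"][120:220,360:460],(240,240),interpolation=cv2.INTER_CUBIC)
im=np.zeros((520,800,3),np.uint8);im[:,:560]=a;im[:240,560:]=b
cv2.imwrite("pics/s2.png",im[:,:,::-1])
for q in("gauge_pin","pin_seat","sleeve_middle","cam_pivot"):
  print(q,[(round(r["p"],2),w(p,r["xyz"])) for r in pinpoint(q,p)[:2]])
for P in([571.5,-130.2,52],[571.5,-130.2,14],[571.5,-130.2,117],[571.5,-130.2,177],[565,-181,37],[465,-168,91]):print(P,((proj(p,P)+.5-[330,170])*4).round())
E
```

```text
t 6.75 pos [ 573.9 -129.9  139. ] rpy [-180.    -0.    82.7] gap 39.2 grip 60.5 F [ 1.2  0.7 -1.6]
tool delta to [571.5, -130.2, 141] [-0.6 -2.3 -2. ] turn 0.004
gauge_pin [(0.62, array([ 576.7, -131.8,   15.2]))]
pin_seat [(0.42, array([ 572.9, -132.2,   14.1]))]
sleeve_middle [(0.64, array([ 573.4, -133.2,  117. ]))]
cam_pivot [(0.59, array([ 565.4, -183. ,   39.7])), (0.4, array([ 372.9, -195.3,   -1.8]))]
[571.5, -130.2, 52] [281. 246.]
[571.5, -130.2, 14] [276. 307.]
[571.5, -130.2, 117] [290. 135.]
[571.5, -130.2, 177] [299.  28.]
[565, -181, 37] [330. 310.]
[465, -168, 91] [164. 245.]
```

View pics/s2.png

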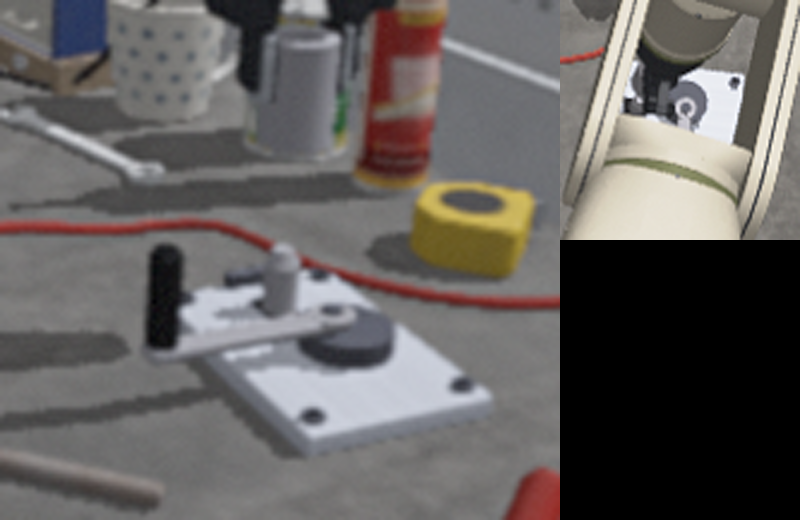

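The held sleeve is at about (300,90) in the enlargement and hangs over the pin at (281,270). I measure both axes from masks, to take out the calibration bias.

```bash
python3 - <<'E'
from h import *
p=snapshot("side");g=cv2.cvtColor(p["color"],cv2.COLOR_RGB2GRAY)
for q in("sleeve_middle","gauge_pin"):
  for r in regions_of(q,p)[:2]:
    m=r["mask"];v,u=np.nonzero(m);print(q,round(r["p"],2),u.min(),u.max(),v.min(),v.max())
    print([(y,np.nonzero(m[y])[0].min(),np.nonzero(m[y])[0].max()) for y in range(v.min(),v.max()+1,2)])
print("sleeve rows");
for y in (185,192,198,203,206,209): print(y,g[y,388:422])
print("pin rows")
for y in range(230,250,2): print(y,g[y,392:410])
for z in(52,43,30,14):print(z,proj(p,[571.5,-130.2,z]).round(2))
s=sense()["tool_pos"]
for z in(117,147,177):print(z,proj(p,[s[0],s[1],z]).round(2))
print(proj(p,[572.5,-130.2,30])-proj(p,[571.5,-130.2,30]),proj(p,[571.5,-129.2,30])-proj(p,[571.5,-130.2,30]))
E
```

```text
sleeve_middle 0.81 394 414 177 207
[(177, np.int64(401), np.int64(411)), (179, np.int64(400), np.int64(414)), (181, np.int64(400), np.int64(414)), (183, np.int64(400), np.int64(414)), (185, np.int64(399), np.int64(414)), (187, np.int64(399), np.int64(414)), (189, np.int64(399), np.int64(413)), (191, np.int64(399), np.int64(413)), (193, np.int64(399), np.int64(413)), (195, np.int64(398), np.int64(413)), (197, np.int64(395), np.int64(412)), (199, np.int64(394), np.int64(412)), (201, np.int64(394), np.int64(412)), (203, np.int64(394), np.int64(412)), (205, np.int64(396), np.int64(412)), (207, np.int64(400), np.int64(409))]
gauge_pin 0.71 308 322 194 219
[(194, np.int64(314), np.int64(316)), (196, np.int64(310), np.int64(320)), (198, np.int64(309), np.int64(321)), (200, np.int64(309), np.int64(321)), (202, np.int64(308), np.int64(321)), (204, np.int64(309), np.int64(321)), (206, np.int64(309), np.int64(322)), (208, np.int64(309), np.int64(322)), (210, np.int64(309), np.int64(322)), (212, np.int64(309), np.int64(322)), (214, np.int64(309), np.int64(322)), (216, np.int64(309), np.int64(321
[... 1552 characters left out ...]
117 127 138 147 153 139  87  64  67  75  82]
238 [ 86  77  68  75  87  89  95  93  97 102 108 121 148 180 180 136  86  66]
240 [ 64  75  87  83  89  89  89  93  91  95 104 124 163 196 201 190 160 146]
242 [200 199 197 167 110  88  91  92  94  99 109 130 170 201 205 206 208 210]
244 [190 166 141 117  94  90  92  92  95 101 112 140 177 202 205 203 203 204]
246 [126  91  54  65  85  92  92  91  94 105 117 147 182 202 198 192 188 177]
248 [139 139 131 108  83  77  87  99 114 133 148 154 150 157 158 166 168 162]
52 [399.72 230.92]
43 [399.41 234.62]
30 [398.96 239.92]
14 [398.41 246.37]
117 [402.83 203.01]
147 [403.95 189.79]
177 [405.1  176.24]
[ 0.35605123 -0.09317217] [-0.28329629 -0.17587827]
```

Emit:
{"method": "play_rows", "body": {
  "increments": [
    [-1, [0, -0.9, 5], 0],
    [-1, [0, 0, 9], 0],
    [-1, [0, 0, 9], 0],
    [-1, [0, 0, 9], 0],
    [-1, [0, 0, 9], 0],
    [-1, [0, 0, 7], 0],
    [-1, [0, 0, 6], 0],
    [-1, [0, 0, 5], 0],
    [-1, [0, 0, 4], 0],
    [-1, [0, 0, 3], 0],
    [-1, [0, 0, 3], 0],
    [-1, [0, 0, 0], 0]
  ]
}}

```text
time: 8.2
tool_pos: [573.1, -129.8, 69.8]
tcp_rot: [-180.0, -0.0, 82.8]
ft_force: [-0.8, 1.1, -1.2]
finger_gap: 38.8
grip_force: 60.5
```

Emit:
{"method": "play_rows", "body": {
  "increments": [
    [-1, [0, 0, 2], 0],
    [-1, [0, 0, 2], 0],
    [-1, [0, 0, 2], 0],
    [-1, [0, 0, 2], 0],
    [-1, [0, 0, 0], 0]
  ]
}}

```text
time: 8.62
tool_pos: [573.0, -129.8, 61.8]
tcp_rot: [-180.0, -0.0, 82.8]
ft_force: [-0.8, 0.6, -1.4]
finger_gap: 38.9
grip_force: 60.5
```

Emit:
{"method": "play_rows", "body": {
  "increments": [
    [-1, [0, 0, 3], 0],
    [-1, [0, 0, 4], 0],
    [-1, [0, 0, 4], 0],
    [-1, [0, 0, 4], 0],
    [-1, [0, 0, 3], 0],
    [-1, [0, 0, 1.5], 0],
    [-1, [0, 0, 1.5], 0],
    [-1, [0, 0, 0], 0]
  ]
}}

```text
time: 9.28
tool_pos: [573.1, -129.8, 40.9]
tcp_rot: [-180.0, -0.0, 82.8]
ft_force: [0.0, 0.3, -2.0]
finger_gap: 39.3
grip_force: 60.5
```

Emit:
{"method": "play_rows", "body": {
  "increments": [
    [-1, [0, 0, 1], 0],
    [-1, [0, 0, 0.7], 0],
    [-1, [0, 0, 0.7], 0],
    [-1, [0, 0, 0.5], 0],
    [-1, [0, 0, 0], 0]
  ]
}}

```text
time: 9.7
tool_pos: [573.4, -129.9, 38.6]
tcp_rot: [180.0, 0.0, 82.8]
ft_force: [-1.2, 0.0, 0.9]
finger_gap: 39.0
grip_force: 60.7
```

Emit:
{"method": "play_rows", "body": {
  "increments": [
    [-1, [0, 0, 0.4], 0],
    [-0.3, [0, 0, 0], 0],
    [0.2, [0, 0, 0], 0],
    [0.6, [0, 0, 0], 0],
    [0.6, [0, 0, 0], 0],
    [0.6, [0, 0, 0], 0],
    [0.6, [0, 0, 0], 0],
    [0.6, [0, 0, 0], 0],
    [0.6, [0, 0, 0], 0]
  ]
}}

```text
time: 10.45
tool_pos: [573.3, -129.9, 37.9]
tcp_rot: [-180.0, -0.0, 82.8]
ft_force: [0.1, -0.6, 0.2]
finger_gap: 68.7
grip_force: 0.0
```

Emit:
{"method": "play_rows", "body": {
  "increments": [
    [0.6, [0, 0, -5], 0],
    [0.6, [0, 0, -12], 0],
    [0.6, [0, 0, -15], 0],
    [0.6, [0, 0, -15], 0],
    [0.6, [0, 0, -15], 0],
    [0.6, [0, 0, -15], 0],
    [0.6, [0, 0, -15], 0],
    [0.6, [0, 0, -12], 0],
    [0.6, [0, 0, -8], 0],
    [0.6, [0, 0, 0], 0]
  ]
}}

```text
time: 11.28
tool_pos: [574.7, -130.3, 153.0]
tcp_rot: [179.8, 0.0, 82.8]
ft_force: [0.2, 0.4, -0.1]
finger_gap: 68.2
grip_force: 0.0
```

```bash
python3 - <<'E'
from h import *
go([465.1,-169,140],82.5)
p=snapshot("side")
cv2.imwrite("pics/s3.png",cv2.resize(p["color"][170:300,330:470],(560,520),interpolation=cv2.INTER_CUBIC)[:,:,::-1])
for q in("sleeve_middle","cam_pivot","cam_handle"):
  print(q,[(round(r["p"],2),w(p,r["xyz"])) for r in pinpoint(q,p)[:2]])
for P in([465.1,-168.5,91],[465.1,-168.5,37]):print(((proj(p,P)+.5-[330,170])*4).round(1))
E
```

```text
t 11.28 pos [ 574.7 -130.3  153. ] rpy [179.8   0.   82.8] gap 68.2 grip 0.0 F [ 0.2  0.4 -0.1]
tool delta to [465.1, -169, 140] [ -52.1 -104.    12.6] turn 0.005
sleeve_middle [(0.81, array([ 573.1, -135.8,   15. ]))]
cam_pivot [(0.75, array([ 565.4, -185. ,   38.7]))]
cam_handle [(0.64, array([ 463.7, -166.2,   38.6]))]
[165.2 245.2]
[159.7 342.6]
```

View pics/s3.png

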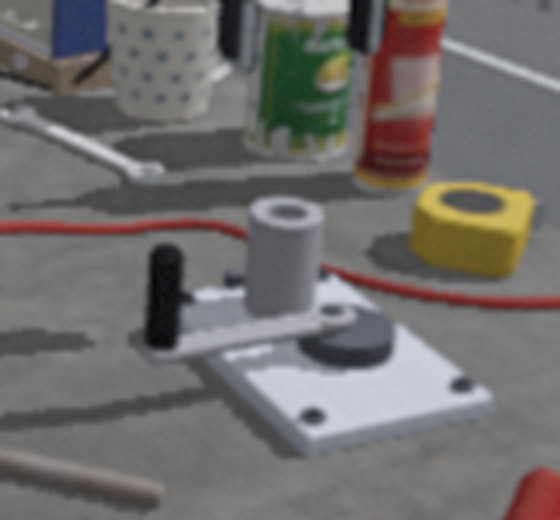

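The sleeve sits seated on the pin at (285,255) in the enlargement, and the handle is at (165,300). Moving to the handle.

Emit:
{"method": "play_rows", "body": {
  "increments": [
    [0.6, [-3.5, -7, 0], 0],
    [0.6, [-6, -12, 0], 0],
    [0.6, [-7, -14, 0], 0],
    [0.6, [-7, -14, 0], 0],
    [0.6, [-7, -14, 0], 0],
    [0.6, [-7, -14, 0], 0],
    [0.6, [-6, -12, 0], 0],
    [0.6, [-5, -10, 0], 0],
    [0.6, [-3.1, -6.2, 0], 0],
    [0.6, [0, 0, 0], 0],
    [0.6, [0, 0, 0], 0]
  ]
}}

```text
time: 12.4
tool_pos: [464.4, -168.2, 150.0]
tcp_rot: [180.0, -0.0, 82.7]
ft_force: [0.1, 0.3, -1.2]
finger_gap: 68.3
grip_force: 0.0
```

```bash
python3 - <<'E'
from h import *
go([465.8,-168.5,55],82.5)
E
```

```text
t 12.4 pos [ 464.4 -168.2  150. ] rpy [180.   -0.   82.7] gap 68.3 grip 0.0 F [ 0.1  0.3 -1.2]
tool delta to [465.8, -168.5, 55] [-0.1  1.4 95. ] turn 0.004
```

Emit:
{"method": "play_rows", "body": {
  "increments": [
    [0.6, [0, 1.4, 8], 0],
    [0.6, [0, 0, 14], 0],
    [0.6, [0, 0, 15], 0],
    [0.6, [0, 0, 15], 0],
    [0.6, [0, 0, 15], 0],
    [0.6, [0, 0, 13], 0],
    [0.6, [0, 0, 9], 0],
    [0.6, [0, 0, 6], 0],
    [0.6, [0, 0, 0], 0],
    [-0.2, [0, 0, 0], 0],
    [-1, [0, 0, 0], 0],
    [-1, [0, 0, 0], 0]
  ],
  "force": 40
}}

```text
time: 13.4
tool_pos: [466.6, -168.6, 56.0]
tcp_rot: [179.9, 0.0, 82.8]
ft_force: [-0.4, -0.5, 0.2]
finger_gap: 32.5
grip_force: 0.0
```

Emit:
{"method": "play_rows", "body": {
  "increments": [
    [-1, [0, 0, 0], 0],
    [-1, [0, 0, 0], 0],
    [-1, [0, 0, 0], 0],
    [-1, [0, 0, 0], 0],
    [-1, [0, 0, 0], 0],
    [-1, [0, 0, 0], 0],
    [-1, [0, 0, 0], 0],
    [-1, [0, 0, 0], 0],
    [-1, [0, 0, 0], 0],
    [-1, [0, 0, 0], 0]
  ]
}}

```text
time: 14.23
tool_pos: [466.7, -168.7, 55.9]
tcp_rot: [179.9, 0.0, 82.8]
ft_force: [1.8, 0.6, 5.6]
finger_gap: 17.0
grip_force: 39.3
```

```bash
python3 - <<'E'
from h import *
go([465.8,-168.5,55],82.5)
p=snapshot("side")
cv2.imwrite("pics/s4.png",cv2.resize(p["color"][170:300,330:470],(560,520),interpolation=cv2.INTER_CUBIC)[:,:,::-1])
E
```

```text
t 14.23 pos [ 466.7 -168.7   55.9] rpy [179.9   0.   82.8] gap 17.0 grip 39.3 F [1.8 0.6 5.6]
tool delta to [465.8, -168.5, 55] [ 0.1 -0.9  0.9] turn 0.005
```

View pics/s4.png

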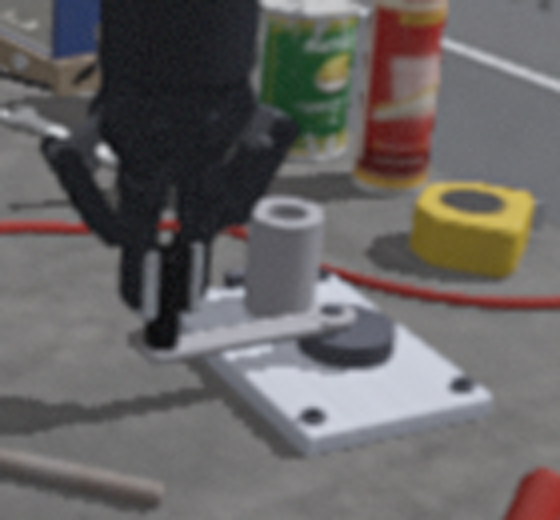

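The handle is gripped at (165,290). I start the arc in tool axes; tool x lies along fixture y and tool y along fixture x.

Emit:
{"method": "play_rows", "body": {
  "increments": [
    [-1, [-4.3, 0.1, 0], 0],
    [-1, [-4.4, 0.3, 0], 0],
    [-1, [-8.6, 1.1, 0], 0],
    [-1, [-8.5, 1.9, 0], 0],
    [-1, [-8.3, 2.6, 0], 0],
    [-1, [-8.1, 3.3, 0], 0],
    [-1, [-7.7, 4.0, 0], 0],
    [-1, [0, 0, 0], 0]
  ]
}}

```text
time: 14.95
tool_pos: [473.3, -220.8, 55.8]
tcp_rot: [180.0, 0.0, 82.7]
ft_force: [-1.3, 1.9, 9.3]
finger_gap: 16.6
grip_force: 40.0
```

Emit:
{"method": "play_rows", "body": {
  "increments": [
    [-1, [-7.4, 4.7, 0], 0],
    [-1, [-6.9, 5.3, 0], 0],
    [-1, [-6.4, 5.9, 0], 0],
    [-1, [-5.9, 6.4, 0], 0],
    [-1, [-5.3, 6.9, 0], 0],
    [-1, [-4.7, 7.4, 0], 0],
    [-1, [0, 0, 0], 0]
  ]
}}

```text
time: 15.53
tool_pos: [504.8, -261.9, 55.8]
tcp_rot: [-180.0, 0.1, 82.8]
ft_force: [-4.3, -2.5, 10.9]
finger_gap: 16.7
grip_force: 40.2
```

Emit:
{"method": "play_rows", "body": {
  "increments": [
    [-1, [-4.0, 7.7, 0], 0],
    [-1, [-3.3, 8.1, 0], 0],
    [-1, [-2.6, 8.3, 0], 0],
    [-1, [-1.9, 8.5, 0], 0],
    [-1, [-1.1, 8.6, 0], 0],
    [-1, [0, 0, 0], 0],
    [-1, [0, 0, 0], 0]
  ]
}}

```text
time: 16.12
tool_pos: [543.7, -280.1, 55.9]
tcp_rot: [180.0, 0.1, 82.8]
ft_force: [-3.9, -4.6, 7.6]
finger_gap: 16.6
grip_force: 39.8
```

```bash
python3 - <<'E'
from h import *
from scipy.optimize import least_squares
P=np.array([[466.7,-168.7],[473.3,-220.8],[504.8,-261.9],[543.7,-280.1]])
r=least_squares(lambda c:np.hypot(*(P-c[:2]).T)-100,[565,-181]);c=r.x
print("pivot",c,r.fun,"angles",np.degrees(np.arctan2(*(P-c).T[::-1]))%360)
print("pin yaw",np.degrees(np.arctan2(-(573.2-c[0]),-129.9-c[1])))
t=snapshot("top");s=snapshot("side")
for p in(t,s):
  for q in("cam_pivot","fixture","gauge_pin","sleeve_middle","cam_handle"):
    print(q,[(round(r["p"],2),w(p,r["xyz"])) for r in pinpoint(q,p)[:1]])
im=np.zeros((560,800,3),np.uint8)
im[:360,:400]=cv2.resize(t["color"][130:220,360:460],(400,360),interpolation=cv2.INTER_CUBIC)
im[:360,400:]=cv2.resize(s["color"][200:300,355:466],(400,360),interpolation=cv2.INTER_CUBIC)
cv2.imwrite("pics/s5.png",im[:360,:,::-1]);go([551,-281,55])
E
```

```text
pivot [ 565.71695366 -182.57451181] [-0.01570529  0.01040581  0.01704014 -0.02016656] angles [172.02350096 202.47095929 232.47801871 257.27840061]
pin yaw -8.085450066663244
cam_pivot [(0.57, array([ 562.7, -179.9,   41.6]))]
fixture [(0.75, array([ 563.8, -171. ,    3.1]))]
gauge_pin [(0.48, array([ 573.4, -129.2,   13.1]))]
sleeve_middle [(0.79, array([ 570.9, -128.7,   12.2]))]
cam_handle [(0.61, array([496.3, 137. ,   1.1]))]
cam_pivot [(0.61, array([ 566.4, -185.5,   40.1]))]
fixture [(0.79, array([ 568.1, -171.9,    2.8]))]
gauge_pin []
sleeve_middle [(0.71, array([ 571.2, -134. ,   15.5]))]
cam_handle [(0.56, array([ 542.4, -280.3,   39.9]))]
t 16.72 pos [ 543.3 -280.    55.9] rpy [-1.80e+02  1.00e-01  8.27e+01] gap 16.5 grip 39.7 F [-3.4 -4.4  7.8]
tool delta to [551, -281, 55] [-0.   7.7  0.9] turn None
```

View pics/s5.png

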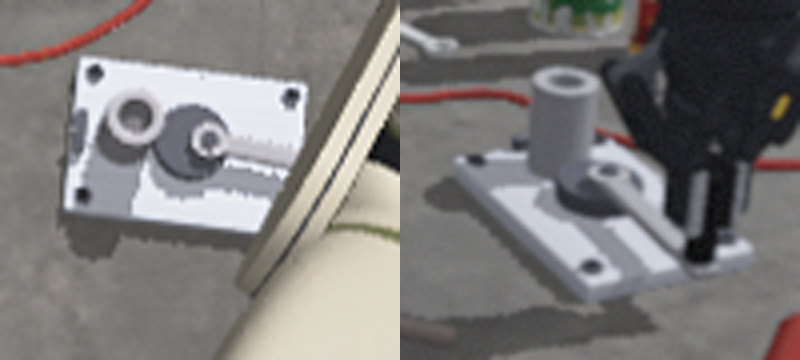

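The cam now presses on the sleeve: top view sleeve at (133,117), lever pointing right. The circle fit and pin give a yaw of about -7.9°, so the peak handle position is about (552,-281.6).

Emit:
{"method": "play_rows", "body": {
  "increments": [
    [-1, [-0.2, 4, 0], 0],
    [-1, [-0.3, 4.3, 0], 0],
    [-1, [0, 0, 0], 0],
    [-1, [0, 0, 0], 0],
    [-1, [0, 0, 0], 0],
    [-1, [0, 0, 0], 0]
  ]
}}

```text
time: 17.22
tool_pos: [551.5, -281.5, 55.9]
tcp_rot: [-180.0, 0.1, 82.7]
ft_force: [-4.9, -4.2, 7.4]
finger_gap: 16.8
grip_force: 39.8
```

```bash
python3 - <<'E'
from h import *
go([552,-281.6,55])
s=np.array(sense()["tool_pos"])[:2]-[565.72,-182.57];print(np.degrees(np.arctan2(s[1],s[0]))%360,np.hypot(*s))
E
```

```text
t 17.22 pos [ 551.5 -281.5   55.9] rpy [-1.80e+02  1.00e-01  8.27e+01] gap 16.8 grip 39.8 F [-4.9 -4.2  7.4]
tool delta to [552, -281.6, 55] [0.  0.5 0.9] turn None
261.80447541653933 99.98774217553277
```

Emit:
{"method": "play_rows", "body": {
  "increments": [
    [-1, [0, 0.3, 0], 0],
    [-1, [0, 0, 0], 0],
    [-1, [0, 0, 0], 0],
    [-1, [0, 0, 0], 0],
    [-1, [0, 0, 0], 0],
    [-1, [0, 0, 0], 0]
  ]
}}

```text
time: 17.72
tool_pos: [551.6, -281.6, 55.9]
tcp_rot: [-180.0, 0.1, 82.7]
ft_force: [-5.7, -4.3, 8.0]
finger_gap: 16.2
grip_force: 39.8
```

```bash
python3 - <<'E'
from h import *
go([552,-281.6,55])
p=snapshot("side")
for q in("sleeve_middle","cam_handle"):print([(round(r["p"],2),w(p,r["xyz"])) for r in pinpoint(q,p)[:1]])
print(hand_in())
E
```

```text
t 17.72 pos [ 551.6 -281.6   55.9] rpy [-1.80e+02  1.00e-01  8.27e+01] gap 16.2 grip 39.8 F [-5.7 -4.3  8. ]
tool delta to [552, -281.6, 55] [0.  0.4 0.9] turn None
[(0.7, array([ 571.1, -131.7,   15.5]))]
[(0.59, array([ 552.1, -283.3,   39.2]))]
the job is handed in; nothing more can be done
None
```

The 23 mm-bore sleeve is seated on the gauge pin and released, the lever is held by its handle at about 90° (the cam's peak) with the grip still on, and the job was handed in at about 18 s; no verdict was returned.

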